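# Sweep loose bottle caps into the dustpan

### The job

Sweep the three loose screw caps (red, blue and green) along the counter with the fingers into the dustpan, right in past its sloping front lip. Only push them: do not lift a cap off the counter or the pan. Leave the salt pot, the cup and the butter dish standing where they are.

Things in the scene. Friction and masses are not known exactly. Their poses are not given: they have to be found in the camera images.
- pan: Grey plastic dustpan fixed to the counter, black handle behind. Origin: middle of its open front edge, at counter height; x points level into the pan, y across, z up. Inside 240 mm wide (y -120 to 120), 160 mm deep (x 0 to 160). From x 0 to 25 mm a ramp rises from the counter to the flat floor, 3 mm thick. Side walls (5 mm thick) and back wall 32 mm high.
- pan_handle (a point): Middle of the dustpan's black handle, at its top, 218 mm behind the front edge: a bar 110 mm long (along the pan's x), 30 mm wide, top 27 mm above the counter.
- red_cap: Red plastic bottle screw cap, a solid disc 36 mm across and 18 mm high, about 18 g, with a thin white dot on top; it lies flat on the counter and slides when pushed. Origin: centre of its underside, z up.
- blue_cap: Blue plastic bottle screw cap, a solid disc 36 mm across and 18 mm high, about 18 g, with a thin white dot on top; it lies flat on the counter and slides when pushed. Origin: centre of its underside, z up.
- green_cap: Green plastic bottle screw cap, a solid disc 36 mm across and 18 mm high, about 18 g, with a thin white dot on top; it lies flat on the counter and slides when pushed. Origin: centre of its underside, z up.
- salt_pot: Small glass salt pot with a steel top, 34 mm across and 48 mm high, about 120 g, loose, standing among the caps. Origin: centre of its underside, z up. Must stay where it is.
- cup: Blue ceramic espresso cup with a handle, 68 mm across the rim and 60 mm high, loose; the handle is on its +y side. Origin: centre of its underside, z up. Must stay where it is.
- butter_dish: White ceramic butter dish with cover and wooden knob, 100 mm (x) by 150 mm (y), 56 mm high, loose. Origin: centre of its underside, z up. Must stay where it is.

How it is judged (in metres and radians):
At the end, for the whole second after the job is handed in: Each cap's centre lies between the pan's side walls, at least 36 mm in from the front edge and not beyond the back wall, its underside less than 25 mm above the counter, at rest (under 20 mm/s). Salt pot, cup and butter dish within 15 mm of their starts and upright within 0.25 rad (x of red_cap in the frame of pan between 0.036 and 0.16 m and y of red_cap in the frame of pan between -0.12 and 0.12 m and height (world z) of each of red_cap, blue_cap, green_cap below 0.025 m and linear speed of each of red_cap, blue_cap, green_cap below 0.02 m/s and x of blue_cap in the frame of pan between 0.036 and 0.16 m and y of blue_cap in the frame of pan between -0.12 and 0.12 m and x of green_cap in the frame of pan between 0.036 and 0.16 m and y of green_cap in the frame of pan between -0.12 and 0.12 m and distance of each of salt_pot, cup, butter_dish from where it was at the start of the episode below 0.015 m and angle between each of salt_pot, cup, butter_dish's own z axis and vertical below 0.25 rad); the robot touches nothing.
It fails at once if a cap is lifted: the centre of its underside rises more than 12 mm above the counter while it lies level (within 0.4 rad), or more than 25 mm in any attitude (height (world z) of any of red_cap, blue_cap, green_cap above 0.025 m or (height (world z) of red_cap above 0.012 m and angle between red_cap's own z axis and vertical below 0.4 rad) or (height (world z) of blue_cap above 0.012 m and angle between blue_cap's own z axis and vertical below 0.4 rad) or (height (world z) of green_cap above 0.012 m and angle between green_cap's own z axis and vertical below 0.4 rad)).
It fails at once if salt pot, cup or butter dish is shifted by more than 15 mm or tipped by more than 0.25 rad (distance of any of salt_pot, cup, butter_dish from where it was at the start of the episode above 0.015 m or angle between any of salt_pot, cup, butter_dish's own z axis and vertical above 0.25 rad).
It also fails if it takes over 72 s, if anything falls off the work surface, if the arm or the gripper's body presses on something with over 40 N, if the wrist force passes 120 N, or if a joint passes its speed limit or range.

### The arm

A 7-joint arm with a two-finger parallel gripper is mounted at the origin on the work surface. World frame = base frame: x ahead of the robot, y to its left, z up, the work surface at z = 0. Lengths are in mm, angles in rad, forces in N, time in s.
With the tool pointing down it reaches from about 425 to 875 mm from the base axis. Payload 4.7 kg.
Tool frame: the origin (TCP) lies midway between the tips of the shut fingers; the grasp point (between the pads) lies 19 mm behind it; z points along the fingers, y is the line along which they close (so a half turn about z gives the same grasp; the last joint's range is limited). The gripper opens to 87 mm and grips with 3 to 60 N. Pads are 19 mm wide; open, the fingers measure 117 mm over their backs; the gripper's body (75 mm by 190 mm) begins 51 mm behind the grasp point.
Start: joints at [1.244, 0.321, -0.07, 1.45, 0.023, 1.371, -0.057], TCP at [217.238, -612.645, 222.587] pointing down, gripper open.
Joint ranges: [-2.86, 2.86], [-0.3, 2.09], [-1.38, 1.24], [0.06, 2.45], [-1.56, 4.7], [0.09, 2.05], [-2.69, 2.69]. Speed limits (rad/s): [2.57, 2.57, 3.14, 3.14, 3.14, 3.14, 3.14].

### API

Orientations are given as a rotation vector (axis times angle).
In Python, from rig import bot, eyes gives the robot as it stands.
- The arm moves only by the tool jog_arm, never from a script. Its argument "moves" is a list of rows, each a list of 3 entries, a list of its own where there are three numbers: the opening, from 0 (shut) to 1 (fully open), then the shift along the tool's x, y, z in cm, then the turn, a rotation vector about the tool's x, y, z in degrees. A call has 1 to 5 rows; each row is the pose to reach, as a shift and turn from the pose commanded when the call began, along the tool's axes at that moment; what a row does not reach only later rows make up. A row lasts 1/8 s, in which the tool goes at most 62.5 mm and 10.7 degrees, less where a joint would pass 70% of its speed; a pose out of reach is approached as far as the arm can. A call with a gripper value outside its range is refused whole. The fingers move at their own pace and stop on an object; "grip_force" is the grip in N (left out, the last holds). Time passes only in rows, so rows that repeat a pose let the fingers close. It gives the time, the measured TCP pose, the force, the opening and the grip force at its end, in the units of the state.
- bot.get_state(): the state, without advancing time (a new reading comes with each control period).
- eyes.grab_frame(name): name is "side" or "top" or "wrist"; returns a dict with "color" (420x560x3 uint8, red, green, blue), "fovy" (degrees; the focal length in pixels is half the picture's height over the tangent of half this angle, whatever the lens; pixels are square), "cx", "cy" (the principal point, pixels), "extrinsics" (4x4, takes a point from world to camera coordinates); the wrist camera has in their place "T_tool_cam" (4x4, takes a point from camera to tool coordinates, whose origin is the TCP and whose axes are the flange's). Camera axes: x right, y down, z forward; pixel columns grow to the right and rows downward; lengths in mm; the calibration is good to about 2 mm. A picture is of the moment at which its call begins: read the wrist's pose just before it. There is no depth.
- bot.sign_off(): hands the job in; it is judged then, once.
The state is a dict: "clock": time; "joints": joint angles; "joint_vel": joint speeds; "tau": joint torques, N m; "tcp_pos": TCP position; "tool_rot": TCP orientation; "ft_force": force on the tool from outside, world axes, zero at the start; "ft_torque": the same for the moment, N m; "grip_width": finger opening in mm; "grasp_force": force on a finger pad.
Only numpy, scipy, OpenCV 4.12 (cv2) and the standard library are available. Lean on these libraries where they do the work, as an engineer would, in place of code of your own. Each camera call takes 0.05 s, during which the arm holds its last target. There are 200 camera calls.

## Working session

There is one attempt and no reset: what is moved stays moved. The work goes in short steps, Python scripts to look and compute and a tool call to move; the robot and the scene stay as the last step left them, time stands still between calls to the robot, and variables do not carry over. Pictures are saved under pics/ and viewed, at most 10 in all, crops included, and the job is handed in when it is done.

Besides the shell and the picture viewer there is one more tool, called after ">>>" in YAML: its name, and indented under it one key for each argument. jog_arm: Moves the arm, as the interface text tells. Its arguments: {"type":"object","properties":{"moves":{"type":"array"},"grip_force":{"type":"number"}},"required":["moves"]}

```bash
mkdir -p pics
python3 - <<'E'
from rig import bot, eyes
import cv2,numpy as np,pickle
s=bot.get_state();print(s['clock'],s['tcp_pos'],s['tool_rot'],s['grip_width'])
d={}
for n in("top","side"):
    f=eyes.grab_frame(n);d[n]=f;cv2.imwrite(f'pics/{n}0.png',f['color'][:,:,::-1]);print(n,f['fovy'],f['cx'],f['cy'],f['extrinsics'])
pickle.dump(d,open('f0.pkl','wb'))
E
```

```text
0.0 [ 217.00791222 -612.11584479  221.45924465] [-3.09425119e+00 -5.32476999e-01  7.49977667e-04] 86.90915930814792
top 45.45812476680919 281.18532544117306 204.52712237816917 [[-1.70505001e-02 -9.99827250e-01 -7.39937783e-03  5.85860774e+00]
 [-9.97814686e-01  1.74877367e-02 -6.37183716e-02  6.02531683e+02]
 [ 6.38367626e-02  6.29677777e-03 -9.97940488e-01  1.21107238e+03]
 [ 0.00000000e+00  0.00000000e+00  0.00000000e+00  1.00000000e+00]]
side 49.28992708292229 281.85027505719466 206.56619711824126 [[ 9.85541414e-01 -1.68885640e-01  1.36294362e-02 -5.74889557e+02]
 [-9.26371883e-02 -6.04444403e-01 -7.91242893e-01  7.94902393e+01]
 [ 1.41867799e-01  7.78540047e-01 -6.11350083e-01  1.03918635e+03]
 [ 0.00000000e+00  0.00000000e+00  0.00000000e+00  1.00000000e+00]]
```

View pics/top0.png

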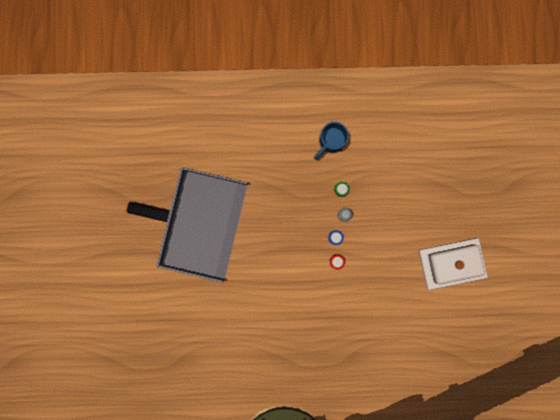

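View pics/side0.png

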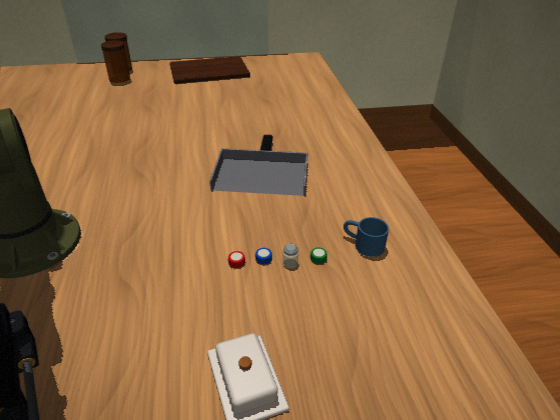

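Top view: pan at left, with front corners near (248,183) and (225,280). Red cap (337,262), blue (336,238), salt pot (345,215), green (342,189), cup (335,137), dish (454,264). I'll convert these to world coordinates.

```bash
cat > h.py <<'E'
import numpy as np,cv2
def ray(f,u,v,z):
    fl=f['color'].shape[0]/2/np.tan(np.radians(f['fovy']/2)); E=f['extrinsics'];R=E[:3,:3];c=-R.T@E[:3,3]
    d=R.T@np.array([(u-f['cx'])/fl,(v-f['cy'])/fl,1]); return (c+d*(z-c[2])/d[2])
def blobs(f,w=None):
    hsv=cv2.cvtColor(f['color'],cv2.COLOR_RGB2HSV);out={}
    for n,lo,hi in(("red",170,4),("blue",105,125),("green",50,85)):
        H=hsv[...,0].astype(int);m=((H>=lo)&(H<=hi) if lo<hi else (H>=lo)|(H<=hi))&(hsv[...,1]>(190 if n=='red' else 120))&(hsv[...,2]>50)
        cs,_=cv2.findContours(m.astype(np.uint8),cv2.RETR_EXTERNAL,cv2.CHAIN_APPROX_NONE)
        out[n]=[(*np.round(cv2.minEnclosingCircle(c)[0],1),cv2.contourArea(c)) for c in cs if cv2.contourArea(c)>60]
    return out
E
python3 - <<'E'
import pickle;from h import *
d=pickle.load(open('f0.pkl','rb'));f=d['top']
for n,b in blobs(f).items():
    for u,v,a in b: print(n,u,v,a,ray(f,u,v,14).round())
for n,u,v,z in(("salt",345,214.5,48),("cup",335,137,60),("cuphandle",317,157,40),("panR",248,183,32),("panL",225,280,32),("backR",184,169,32),("backL",160,266,32),("frontmid",236,231,0),("dish",424,288,0),("dish",421,248,0)): print(n,ray(f,u,v,z).round())
for n,b in blobs(d['side']).items():
    for u,v,a in b: print(n,u,v,a,ray(d['side'],u,v,12).round())
print('salt side',ray(d['side'],291,248,48), ray(d['side'],291,266,0))
E
```

```text
blue 335.5 237.0 138.0 [ 521. -136.   14.]
green 341.6 188.7 135.5 [ 639. -154.   14.]
salt [ 574. -157.   48.]
cup [ 759. -136.   60.]
cuphandle [715. -94.  40.]
panR [656.  75.  32.]
panL [422. 134.  32.]
backR [693. 231.  32.]
backL [458. 290.  32.]
frontmid [540. 109.   0.]
dish [ 392. -352.    0.]
dish [ 490. -348.    0.]
red 236.3 259.2 98.5 [ 459. -142.   12.]
blue 263.5 255.5 195.5 [ 519. -140.   12.]
green 318.5 253.5 130.5 [ 639. -152.   12.]
salt side [ 574.16294022 -163.66813142   48.        ] [ 574.42436731 -169.00236864    0.        ]
```

```bash
cat > go.py <<'E'
import sys,numpy as np
from scipy.spatial.transform import Rotation as Ro
from rig import bot
# usage: go.py phi x y z [x y z ...]; phi=push heading, deg clockwise from world +y; tool y = heading's right side
s=bot.get_state();R=Ro.from_rotvec(s['tool_rot']);p=np.array(s['tcp_pos'])
a=list(map(float,sys.argv[1:]));h=np.radians(a[0])
Y=np.array([np.cos(h),-np.sin(h),0]);Z=np.array([0,0,-1.]);T=Ro.from_matrix(np.c_[np.cross(Y,Z),Y,Z])
print('t',s['clock'],'p',p.round(1),'turn',np.degrees((R.inv()*T).as_rotvec()).round(1))
for i in range(1,len(a),3): print('shift cm',(R.inv().apply(np.array(a[i:i+3])-p)/10).round(2))
E
python3 go.py 8.5 453 -186 120; python3 go.py 8.5 453 -186 120
```

```text
t 0.1 p [ 217.  -612.2  221.6] turn [ -0.1  -0.  -62. ]
shift cm [ 36.49 -32.26  10.21]
t 0.1 p [ 217.  -612.2  221.6] turn [ -0.1  -0.  -62. ]
shift cm [ 36.49 -32.26  10.21]
```

>>> jog_arm:
  moves:
    - [0.25, [4.6, -4, 0], [0, 0, -8]]
    - [0.25, [9.2, -8, 0], [0, 0, -16]]
    - [0.25, [13.8, -12, 0], [0, 0, -24]]
    - [0.25, [18.4, -16, 0], [0, 0, -32]]
    - [0.25, [23, -20, 0], [0, 0, -40]]
  grip_force: 10

```text
clock: 0.72
tcp_pos: [367.7, -345.3, 222.3]
tool_rot: [-2.724, -1.566, 0.0]
ft_force: [0.3, 0.4, 0.8]
grip_width: 44.9
grasp_force: 0.0
```

```bash
python3 go.py 8.5 453 -190 100
```

```text
t 0.725 p [ 367.7 -345.3  222.3] turn [ -0.    0.  -21.7]
shift cm [17.71 -0.44 12.22]
```

>>> jog_arm:
  moves:
    - [0.25, [5, 0, 1], [0, 0, -7]]
    - [0.25, [10, 0, 4], [0, 0, -14]]
    - [0.25, [15, -0.4, 8], [0, 0, -21.7]]
    - [0.25, [17.7, -0.4, 12.2], [0, 0, -21.7]]
    - [0.25, [17.7, -0.4, 12.2], [0, 0, -21.7]]

```text
clock: 1.35
tcp_pos: [451.6, -189.0, 97.3]
tool_rot: [-2.374, -2.047, 0.003]
ft_force: [-0.0, -0.9, 0.4]
grip_width: 21.9
grasp_force: 0.0
```

```bash
python3 go.py 8.5 453 -186 7
python3 - <<'E'
from h import *;from rig import eyes
f=eyes.grab_frame('top');w=eyes.grab_frame('wrist')
cv2.imwrite('pics/a.png',np.vstack([f['color'],])[:,:,::-1]);cv2.imwrite('pics/w.png',w['color'][:,:,::-1])
E
```

```text
t 1.35 p [ 451.6 -189.    97.3] turn [-0.4 -0.2  0. ]
shift cm [0.29 0.15 9.03]
```

View pics/w.png

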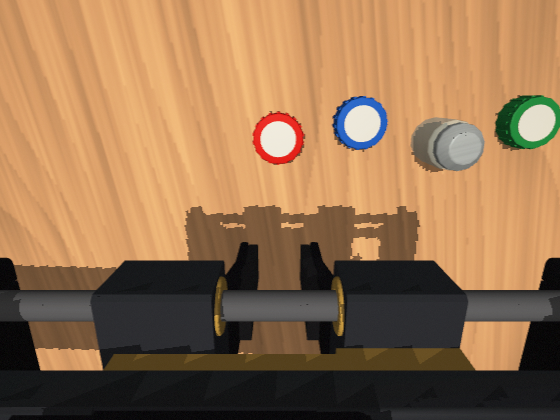

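Wrist view: red cap (278,138) lies centred between the fingers (about 279), and the way down is clear.

>>> jog_arm:
  moves:
    - [0.25, [0.3, 0.1, 4], [0, 0, 0]]
    - [0.25, [0.3, 0.1, 8], [0, 0, 0]]
    - [0.25, [0.3, 0.1, 9.0], [0, 0, 0]]
    - [0.25, [1.5, 0.1, 9.0], [0, 0, 0]]
    - [0.25, [3.0, 0.1, 9.0], [0, 0, 0]]

```text
clock: 2.08
tcp_pos: [460.7, -163.2, 12.4]
tool_rot: [2.384, 2.042, 0.002]
ft_force: [0.3, -0.5, 1.2]
grip_width: 22.1
grasp_force: 0.1
```

>>> jog_arm:
  moves:
    - [0.25, [2, 0, 0], [0, 0, 0]]
    - [0.25, [4, 0, 0], [0, 0, 0]]
    - [0.25, [6, 0, 0], [0, 0, 0]]
    - [0.25, [8, 0, 0], [0, 0, 0]]
    - [0.25, [10, 0, 0], [0, 0, 0]]

```text
clock: 2.7
tcp_pos: [475.6, -62.9, 12.3]
tool_rot: [2.382, 2.045, 0.002]
ft_force: [-0.7, 0.3, 0.8]
grip_width: 21.6
grasp_force: 0.1
```

```bash
python3 go.py 8.5 506 171 8
python3 - <<'E'
from h import *;from rig import eyes
w=eyes.grab_frame('wrist')
cv2.imwrite('pics/w2.png',w['color'][:,:,::-1])
E
```

```text
t 2.7 p [475.6 -62.9  12.3] turn [ 0.2  0.  -0.2]
shift cm [23.58 -0.54  0.41]
```

View pics/w2.png

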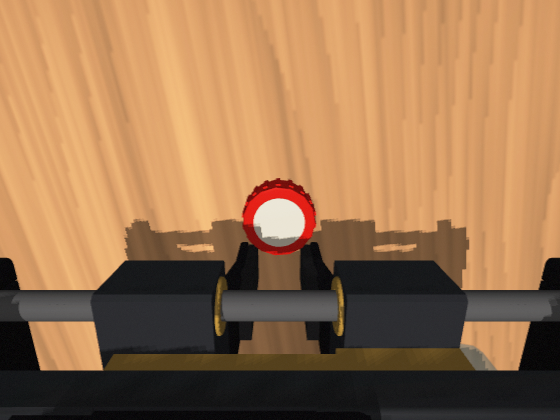

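The red cap (279,220) sits cradled between the fingertips.

>>> jog_arm:
  moves:
    - [0.25, [2.3, 0, 0.3], [0, 0, 0]]
    - [0.25, [4.6, 0, 0.3], [0, 0, 0]]
    - [0.25, [6.9, -0.1, 0.3], [0, 0, 0]]
    - [0.25, [9.2, -0.2, 0.3], [0, 0, 0]]
    - [0.25, [11.5, -0.2, 0.3], [0, 0, 0]]

```text
clock: 3.38
tcp_pos: [490.7, 50.7, 8.8]
tool_rot: [2.383, 2.044, 0.002]
ft_force: [0.3, 0.1, 0.1]
grip_width: 21.9
grasp_force: 0.1
```

>>> jog_arm:
  moves:
    - [0.25, [2.4, 0, 0], [0, 0, 0]]
    - [0.25, [4.8, 0, 0], [0, 0, 0]]
    - [0.25, [7.2, 0, 0], [0, 0, 0]]
    - [0.25, [9.6, 0, 0], [0, 0, 0]]
    - [0.25, [12, 0, 0], [0, 0, 0]]

```text
clock: 4.0
tcp_pos: [509.0, 169.4, 8.9]
tool_rot: [2.383, 2.044, 0.003]
ft_force: [-0.3, -0.2, -0.2]
grip_width: 21.6
grasp_force: 0.1
```

>>> jog_arm:
  moves:
    - [0.25, [0, 0, 0], [0, 0, 0]]
    - [0.25, [-2, 0, 0], [0, 0, 0]]
    - [0.25, [-4, 0, -3], [0, 0, 0]]
    - [0.25, [-6, 0, -8], [0, 0, 0]]
    - [0.25, [-11, 0, -11], [0, 0, 0]]

```text
clock: 4.62
tcp_pos: [492.3, 59.9, 120.5]
tool_rot: [2.38, 2.048, 0.005]
ft_force: [1.0, -0.7, 0.0]
grip_width: 22.1
grasp_force: 0.0
```

```bash
python3 go.py 8.5 513 -186 118
python3 - <<'E'
from h import *;from rig import eyes
w=eyes.grab_frame('side')
cv2.imwrite('pics/s2.png',w['color'][:,:,::-1])
E
```

```text
t 4.625 p [492.3  59.9 120.5] turn [ 0.2 -0.1 -0.1]
shift cm [-24.     5.71   0.25]
```

View pics/s2.png

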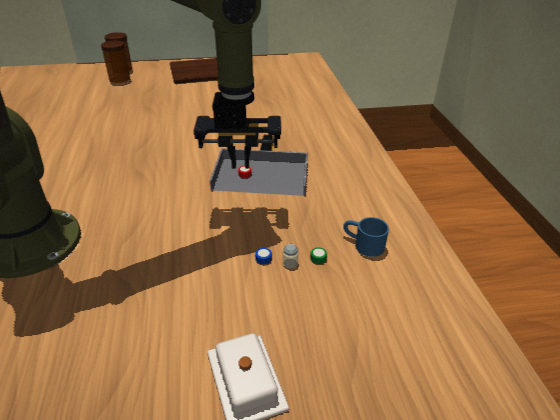

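The red cap is well inside the pan (245,172), and the others haven't moved. Next is blue.

>>> jog_arm:
  moves:
    - [0.25, [-4.8, 1.2, 0], [0, 0, 0]]
    - [0.25, [-9.6, 2.4, 0], [0, 0, 0]]
    - [0.25, [-14.4, 3.6, 0.2], [0, 0, 0]]
    - [0.25, [-19.2, 4.8, 1], [0, 0, 0]]
    - [0.25, [-24, 5.7, 2], [0, 0, 0]]

```text
clock: 5.3
tcp_pos: [510.7, -189.2, 98.0]
tool_rot: [2.385, 2.042, -0.001]
ft_force: [0.6, -0.6, 0.1]
grip_width: 22.0
grasp_force: 0.0
```

```bash
python3 go.py 8.5 513 -186 9
python3 - <<'E'
from h import *;from rig import eyes
w=eyes.grab_frame('wrist');print(blobs(w))
cv2.imwrite('pics/w3.png',w['color'][:,:,::-1])
E
```

```text
t 5.3 p [ 510.7 -189.2   98. ] turn [ 0.1  0.1 -0.3]
shift cm [0.37 0.17 8.9 ]
{'red': [], 'blue': [(np.float64(279.3), np.float64(139.6), 1885.0)], 'green': [(np.float64(445.9), np.float64(138.9), 2239.0)]}
```

View pics/w3.png

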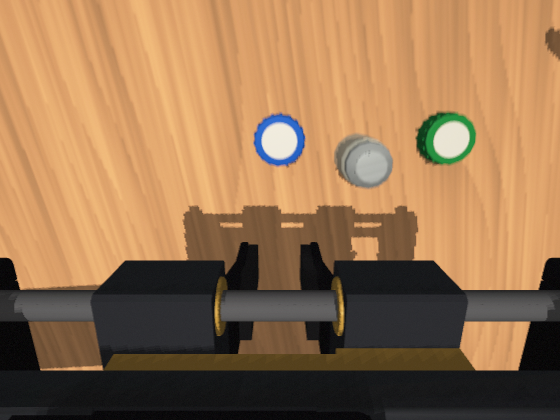

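Blue (279,140) is centred between the fingers and the salt pot (366,162) is clear of the right finger.

>>> jog_arm:
  moves:
    - [0.25, [0, 0, 4], [0, 0, 0]]
    - [0.25, [0, 0, 8], [0, 0, 0]]
    - [0.25, [0, 0, 9.0], [0, 0, 0]]
    - [0.25, [1.2, 0, 9.0], [0, 0, 0]]
    - [0.25, [2.7, 0, 9.0], [0, 0, 0]]

```text
clock: 5.98
tcp_pos: [516.7, -159.2, 9.3]
tool_rot: [2.383, 2.043, 0.002]
ft_force: [0.4, 0.7, -0.4]
grip_width: 22.0
grasp_force: 0.0
```

>>> jog_arm:
  moves:
    - [0.25, [2, 0, 0], [0, 0, 0]]
    - [0.25, [4, 0, 0], [0, 0, 0]]
    - [0.25, [6, 0, 0], [0, 0, 0]]
    - [0.25, [8, 0, 0], [0, 0, 0]]
    - [0.25, [10, 0, 0], [0, 0, 0]]

```text
clock: 6.6
tcp_pos: [531.8, -58.9, 9.4]
tool_rot: [2.381, 2.045, 0.003]
ft_force: [0.0, -0.1, 0.2]
grip_width: 21.9
grasp_force: 0.0
```

```bash
python3 go.py 8.5 564 162 9
python3 - <<'E'
from h import *;from rig import eyes
print(blobs(eyes.grab_frame('wrist')))
E
```

```text
t 6.6 p [531.8 -58.9   9.4] turn [ 0.2  0.  -0.2]
shift cm [22.32 -0.16  0.03]
{'red': [], 'blue': [(np.float64(279.0), np.float64(218.2), 4348.5)], 'green': [(np.float64(487.5), np.float64(359.5), 858.5)]}
```

>>> jog_arm:
  moves:
    - [0.25, [2.2, 0, 0], [0, 0, 0]]
    - [0.25, [4.4, 0, 0], [0, 0, 0]]
    - [0.25, [6.6, 0, 0], [0, 0, 0]]
    - [0.25, [8.8, 0, 0], [0, 0, 0]]
    - [0.25, [11.0, 0, 0], [0, 0, 0]]

```text
clock: 7.28
tcp_pos: [548.2, 49.1, 9.0]
tool_rot: [2.383, 2.045, 0.002]
ft_force: [-0.1, -0.4, 0.5]
grip_width: 22.0
grasp_force: 0.1
```

>>> jog_arm:
  moves:
    - [0.25, [2.3, 0, 0], [0, 0, 0]]
    - [0.25, [4.6, 0, 0], [0, 0, 0]]
    - [0.25, [6.9, 0, 0], [0, 0, 0]]
    - [0.25, [9.2, 0, 0], [0, 0, 0]]
    - [0.25, [11.3, 0, 0], [0, 0, 0]]

```text
clock: 7.9
tcp_pos: [565.2, 161.2, 9.0]
tool_rot: [2.383, 2.045, 0.003]
ft_force: [0.6, -0.2, 0.3]
grip_width: 21.4
grasp_force: 0.0
```

>>> jog_arm:
  moves:
    - [0.25, [0, 0, 0], [0, 0, 0]]
    - [0.25, [-2, 0, 0], [0, 0, 0]]
    - [0.25, [-4, 0, -3], [0, 0, 0]]
    - [0.25, [-6, 0, -8], [0, 0, 0]]
    - [0.25, [-11, 0, -11], [0, 0, 0]]

```text
clock: 8.52
tcp_pos: [548.1, 49.5, 120.2]
tool_rot: [2.382, 2.045, 0.004]
ft_force: [1.3, -1.0, 0.3]
grip_width: 21.6
grasp_force: 0.0
```

```bash
python3 go.py -1.5 641 -202 100;python3 - <<'E'
from h import *;from rig import eyes
print(blobs(eyes.grab_frame('side')))
E
```

```text
t 8.525 p [548.1  49.5 120.2] turn [  0.2  -0.  -10.2]
shift cm [-23.46  12.98   2.04]
{'red': [], 'blue': [(np.float64(265.1), np.float64(171.5), 66.0)], 'green': [(np.float64(318.1), np.float64(255.3), 188.5)]}
```

>>> jog_arm:
  moves:
    - [0.25, [-4.8, 2.6, 0], [0, 0, -3]]
    - [0.25, [-9.6, 5.2, 0], [0, 0, -6]]
    - [0.25, [-14.4, 7.8, 0], [0, 0, -10]]
    - [0.25, [-19.2, 10.4, 1], [0, 0, -10]]
    - [0.25, [-23.5, 13, 2], [0, 0, -10]]

```text
clock: 9.2
tcp_pos: [638.8, -207.0, 97.3]
tool_rot: [2.202, 2.24, -0.004]
ft_force: [0.2, 1.1, -0.2]
grip_width: 21.9
grasp_force: 0.0
```

```bash
python3 go.py -1.5 641 -202 9
python3 - <<'E'
from h import *;from rig import eyes
w=eyes.grab_frame('wrist');print(blobs(w))
cv2.imwrite('pics/w4.png',w['color'][:,:,::-1])
E
```

```text
t 9.2 p [ 638.8 -207.    97.3] turn [-0.1  0.1 -0.5]
shift cm [0.52 0.24 8.83]
{'red': [], 'blue': [], 'green': [(np.float64(280.4), np.float64(140.0), 1918.0)]}
```

View pics/w4.png

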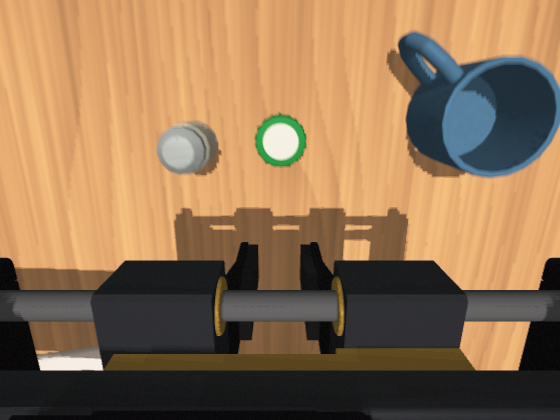

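Green (280,140) is centred. The salt pot (185,150) and the cup are clear of the fingers.

>>> jog_arm:
  moves:
    - [0.25, [0, 0, 4], [0, 0, 0]]
    - [0.25, [0, 0, 7.8], [0, 0, 0]]
    - [0.25, [0, 0, 8.7], [0, 0, 0]]
    - [0.25, [1.2, 0, 8.7], [0, 0, 0]]
    - [0.25, [2.7, 0, 8.7], [0, 0, 0]]

```text
clock: 9.88
tcp_pos: [640.9, -173.9, 12.6]
tool_rot: [2.196, 2.242, 0.002]
ft_force: [0.1, 0.1, 1.4]
grip_width: 21.6
grasp_force: 0.1
```

>>> jog_arm:
  moves:
    - [0.25, [2, 0, 0], [0, 0, 0]]
    - [0.25, [4, 0, 0], [0, 0, 0]]
    - [0.25, [6, 0, 0], [0, 0, 0]]
    - [0.25, [8, 0, 0], [0, 0, 0]]
    - [0.25, [10, 0, 0], [0, 0, 0]]

```text
clock: 10.5
tcp_pos: [637.6, -72.8, 10.5]
tool_rot: [-2.197, -2.245, 0.0]
ft_force: [-0.1, 0.2, -0.2]
grip_width: 21.7
grasp_force: 0.2
```

```bash
python3 go.py -1.5 628 147 9
python3 - <<'E'
from h import *;from rig import eyes
print(blobs(eyes.grab_frame('wrist')))
E
```

```text
t 10.5 p [637.6 -72.8  10.5] turn [-0.   0.  -0.3]
shift cm [22.   -0.48  0.15]
{'red': [], 'blue': [], 'green': [(np.float64(278.4), np.float64(217.6), 4289.0)]}
```

>>> jog_arm:
  moves:
    - [0.25, [2.2, 0, 0.1], [0, 0, 0]]
    - [0.25, [4.4, -0.1, 0.1], [0, 0, 0]]
    - [0.25, [6.6, -0.2, 0.1], [0, 0, 0]]
    - [0.25, [8.8, -0.2, 0.1], [0, 0, 0]]
    - [0.25, [11.0, -0.3, 0.1], [0, 0, 0]]

```text
clock: 11.18
tcp_pos: [632.2, 37.3, 9.5]
tool_rot: [2.197, 2.245, 0.0]
ft_force: [-0.1, -0.5, 0.0]
grip_width: 21.8
grasp_force: 0.0
```

>>> jog_arm:
  moves:
    - [0.25, [2.2, 0, 0], [0, 0, 0]]
    - [0.25, [4.4, -0.1, 0], [0, 0, 0]]
    - [0.25, [6.6, -0.1, 0], [0, 0, 0]]
    - [0.25, [8.8, -0.2, 0], [0, 0, 0]]
    - [0.25, [11.0, -0.2, 0], [0, 0, 0]]

```text
clock: 11.8
tcp_pos: [627.8, 147.0, 9.5]
tool_rot: [2.197, 2.245, -0.0]
ft_force: [-0.0, 0.1, -0.9]
grip_width: 21.7
grasp_force: 0.1
```

>>> jog_arm:
  moves:
    - [0.25, [0, 0, 0], [0, 0, 0]]
    - [0.25, [-2, 0, 0], [0, 0, 0]]
    - [0.25, [-4, 0, -3], [0, 0, 0]]
    - [0.25, [-6, 0, -8], [0, 0, 0]]
    - [0.25, [-11, 0, -14], [0, 0, 0]]

```text
clock: 12.42
tcp_pos: [629.7, 43.0, 138.8]
tool_rot: [2.198, 2.244, -0.001]
ft_force: [0.5, -0.1, 1.2]
grip_width: 21.8
grasp_force: 0.0
```

>>> jog_arm:
  moves:
    - [0.25, [-5, 0, -2], [0, 0, 0]]
    - [0.25, [-10, 0, -4], [0, 0, 0]]
    - [0.25, [-15, 0, -6], [0, 0, 0]]
    - [0.25, [-20, 0, -6], [0, 0, 0]]
    - [0.25, [-20, 0, -6], [0, 0, 0]]

```text
clock: 13.05
tcp_pos: [632.1, -165.6, 197.2]
tool_rot: [2.211, 2.228, -0.007]
ft_force: [-1.0, -0.4, -0.9]
grip_width: 21.9
grasp_force: 0.0
```

Run:
```python
from h import *;from rig import eyes
for n in('top','side'):
  f=eyes.grab_frame(n);cv2.imwrite(f'pics/{n}9.png',f['color'][:,:,::-1])
  for k,b in blobs(f).items(): print(n,k,[(u,v,ray(f,u,v,17)[:2].round()) for u,v,a in b])
```

```text
top red []
top blue [(np.float64(203.2), np.float64(219.0), array([570., 188.]))]
top green []
side red []
side blue [(np.float64(265.0), np.float64(171.5), array([567., 181.]))]
side green [(np.float64(286.7), np.float64(172.9), array([625., 165.]))]
```

View pics/top9.png

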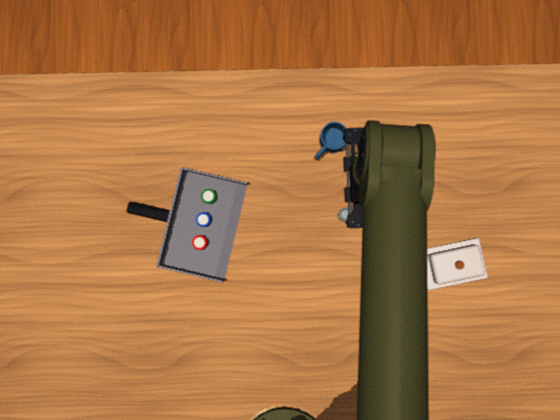

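View pics/side9.png

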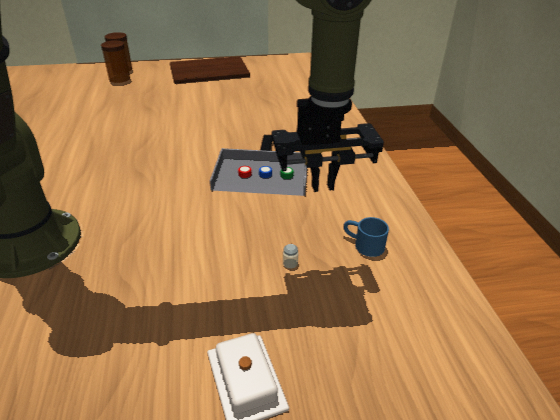

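All three caps are well inside the pan: (200,243), (203,219) and (208,197) in the top view. Salt pot, cup and dish haven't moved, and the arm is clear.

```bash
python3 -c "
from rig import bot
print(bot.sign_off())"
```

```text
the job is handed in; nothing more can be done
None
```

The red, blue and green caps are all in the dustpan, well past its front lip, and the salt pot, cup and butter dish show no visible movement; I handed the job in at about 13 s, but the sign-off returned no verdict.

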